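Pulse the bench mill: set the speed, fit the bayonet lid, hold it half-way to the lock

TASK

Give the cordless mill a pulse at middle speed: first slide its speed slider to the long middle tick, then pick up the loose lid, lower it onto the mill's collar with its two pins going down through the two notches until it sits fully home, and turn it clockwise (seen from above) against the spring to the half mark, half-way to the lock. Finish while still gripping the lid and holding it at the half mark - it springs back if let go - never turn it on into the lock click, leave the slider at its tick, and do not disturb the spray pump, the scoop or the clay pot with its saucer.

Things in the scene. Friction and masses are not known exactly. Their poses are not given: they have to be found in the camera images.
- mill: The mill: grey plastic housing fixed on the bench, 210 mm long (x), 150 wide (y), flat deck 70 mm above the bench, black battery pack at its rear (to x = +145 mm). Origin on the bench under the housing's centre; x points from the front speed panel to the rear, y to the left across it, z up.
- collar_rim (a point): Centre of the top of the mill's round bayonet collar, on the bayonet axis (mill x = +30 mm), 116 mm above the bench; axes as the mill's. Collar: outer radius 55, opening of 40 mm radius in a 6 mm thick lip. The lip has two notches, at the mill's +y and -y, about 14 mm wide, open out to 48 mm radius; below the lip runs a 13 mm high groove.
- notch (a point): Middle of the notch on the mill's +y side, at rim height, 44 mm from the bayonet axis (the other notch lies opposite). A notch's middle is where a pin of the lid goes down.
- half_mark (a point): The half mark belonging to the +y notch: dark moulded line on the scale ring round the collar's foot, 59 mm from the bayonet axis, 88 mm above the bench, 35 degrees clockwise (from above) of the notch; the entry mark is a wider line beside the notch, the lock mark a line at 70 degrees. The same three marks repeat half a turn round.
- lid_ridge (a point): Centre of the loose lid's black finger ridge, a bar 16 mm thick (lid x), 76 long (lid y), 28 high (its top 14 mm above this point), on a round grey flange 104 mm wide and 6 thick. It starts flat on the bench, this point 37 mm above it. Fully home on the mill the flange lies on the collar rim, this point 20 mm above the rim. About 0.13 kg; the same either way round.
- lid_pins (a point): Centre of the lid's plug at the height of its two bayonet pins, 32 mm below the ridge's centre. The plug, 77 mm wide, reaches 17 mm below the flange, its bottom edge bevelled 3 mm. The two pins are round, 8 mm thick, at lid +y and -y, in line with the ridge, ending 45 mm from the axis, centred 12 mm below the flange's underside.
- ring (a joint): Clockwise turn (from above), rad, of the mill's hidden spring ring; 0 at rest. A home lid turns about 0.11 rad from the notches' middle, then its pins push this ring along: lid turn = value + 0.11. The spring pushes back with 0.05 to 0.19 Nm. Half mark: 0.50. Sprung balls resist strongly from 0.83, the lock clicks past 0.95, end stop 1.12.
- speed_cap (a point): Centre of the speed slider's grip, a black block 22 mm (mill x) by 12 mm (mill y) by 22 mm high, top 94 mm above the bench, in a slot across the front of the deck (mill x = -74). It slides along the mill's y, with about 1.6 N of friction, and stays where it is left.
- mid_tick (a point): The long middle tick of the five ticks beside the slider's slot, at the slot's line, 71 mm above the bench; the grip is on it when its centre is level with this point along the mill's y.
- speed (a joint): Position of the speed slider in m: 0 at the -y end of its slot, growing towards the mill's +y, 0.060 at the other end; 0.030 at the long middle tick.
- spray_pump: Bystander: green plastic spray bottle with a white trigger head, 184 mm high, 78 mm diameter, standing; origin under its centre.
- scoop: Bystander: galvanised steel scoop lying on the bench, 240 mm long, 45 mm high; origin under its blade.
- clay_pot: Bystander: clay flower pot, 116 mm diameter, 105 mm high, standing in its saucer; origin under its centre.
- saucer: Bystander: clay saucer under the pot, 136 mm diameter, 20 mm high; origin under its centre.

How it is judged:
By the outcome, as a careful person would: the job done as asked, in the order asked, and still so for the second after the job is handed in, while the arm keeps its last pose, push and grip.
It also fails if it takes over 61 s, if anything falls off the work surface, if the arm or the gripper's body presses on something with over 40 N, if the wrist force passes 120 N, or if a joint passes its speed limit or range.

ROBOT

A 6-joint arm with a two-finger parallel gripper is mounted at the origin on the work surface. World frame = base frame: x ahead of the robot, y to its left, z up, the work surface at z = 0. Lengths are in mm, angles in rad, forces in N, time in s.
With the tool pointing down it reaches from about 350 to 775 mm from the base axis. Payload 7.3 kg.
Tool frame: the origin (TCP) lies midway between the tips of the shut fingers; the grasp point (between the pads) lies 19 mm behind it; z points along the fingers, y is the line along which they close (so a half turn about z gives the same grasp; the last joint's range is limited). The gripper opens to 92 mm and grips with 3 to 60 N. Pads are 19 mm wide; open, the fingers measure 130 mm over their backs; the gripper's body (75 mm by 190 mm) begins 47 mm behind the grasp point.
Start: joints at [-1.398, 0.342, 1.524, -0, 1.275, -0.146], TCP at [164.572, -498.559, 226.741] pointing down, gripper open.
Joint ranges: [-2.53, 2.53], [-0.77, 2.02], [0.04, 2.7], [-1, 4.14], [0.28, 2.66], [-3.11, 3.11]. Speed limits (rad/s): [2.57, 2.57, 3.14, 3.14, 3.14, 3.14].

INTERFACE

Orientations are given as [roll, pitch, yaw] about the fixed x, y, z axes, in that order (R = Rz(yaw) Ry(pitch) Rx(roll)).
In Python, from plant import bot gives the robot as it stands.
- The arm moves only by the tool jog_arm, never from a script. Its arguments are lists of equal length, an entry for each row: "dp": the shift along the tool's x, y, z in m, a list of three; "twist": the turn about the tool's z in degrees. A call has 1 to 10 rows; each row shifts and turns the commanded pose from where the row before left it, along the tool's axes as they then stand; what a row does not reach is not made up. A row lasts 1/8 s, in which the tool goes at most 62.5 mm and 10.7 degrees, less where a joint would pass 70% of its speed; a pose out of reach is approached as far as the arm can. A call is refused whole if a number of a shift passes 0.0625 or a number of a turn 10.7, either way. A call with a gripper value outside its range is refused whole. "jaw" is the finger opening in m, from 0 to 0.0918, set as the call begins (left out, the last holds). The fingers move at their own pace and stop on an object; the grip force is fixed at half the most. Time passes only in rows, so rows that do not move let the fingers close. It gives the time, the measured TCP pose, the force, the opening and the grip force at its end, in the units of the state.
- bot.get_obs(): the state, without advancing time (a new reading comes with each control period).
- bot.capture(name): name is "side" or "top" or "wrist"; returns the picture (384x512x3 uint8, blue, green, red); there is no depth.
- bot.camera_params(name): a dict with "fx", "fy", "cx", "cy" (pixels), "R" (3x3) and "t" (3): a world point X has camera coordinates R X + t. Camera axes: x right, y down, z forward; pixel columns grow to the right and rows downward; lengths in mm; the calibration is good to about 2 mm. A picture is of the moment at which its call begins: read the wrist's pose just before it. camera_params takes no time and is no camera call; for the wrist camera it gives the pose at the moment of the call.
- bot.close_job(): hands the job in; it is judged then, once.
Trained networks look in the newest picture that a camera, given by its name, has taken for a name from the list of things; names that differ only in an ending like _2 or _b are one class to them, and where a whole thing is asked for, a point or a joint stands for the part that bears it (a point fixed in the world has none). Each returns a list of dicts, best first, with "confidence" (0 to 1); they miss things now and then, are a little off and sometimes report something else, mostly with a low value. They report only what shows in the picture. A call takes as long as a camera call.
- bot.find_in(camera, label): "bbox" ([centre column, centre row, width, height] in pixels, round what is visible of it).
- bot.masks_of(camera, label): "pixels" (384x512 bool, what is visible of it) and "bbox" ([centre column, centre row, width, height] in pixels, round what is visible of it).
The state is a dict: "time": time; "joint_positions": joint angles; "dq": joint speeds; "tau": joint torques, N m; "tool_pos": TCP position; "tcp_rot": TCP orientation; "contact_force": force on the tool from outside, world axes, zero at the start; "moment": the same for the moment, N m; "grip_width": finger opening in mm; "finger_force": force on a finger pad.
Only numpy, scipy, OpenCV 4.12 (cv2) and the standard library are available. Lean on these libraries where they do the work, as an engineer would, in place of code of your own. Each camera call takes 0.05 s, during which the arm holds its last target. There are 200 camera calls.

## Working session

There is one attempt and no reset: what is moved stays moved. The work goes in short steps, Python scripts to look and compute and a tool call to move; the robot and the scene stay as the last step left them, time stands still between calls to the robot, and variables do not carry over. Pictures are saved under pics/ and viewed, at most 10 in all, crops included, and the job is handed in when it is done.

Besides the shell and the picture viewer there is one more tool, called after "Emit:" as a command line: name --pt "numbers of a row" for each row, then --argument value for the rest. jog_arm: Moves the arm, as the interface text tells. Its arguments: {"type":"object","properties":{"dp":{"type":"array"},"twist":{"type":"array"},"jaw":{"type":"number"}},"required":["dp","twist"]}

```bash
mkdir -p pics; ls; python3 - <<'E'
from plant import bot
import cv2,numpy as np
a=bot.capture("side");b=bot.capture("top")
cv2.imwrite("pics/s1.png",a);cv2.imwrite("pics/t1.png",b)
for c in("side","top"):
    p=bot.camera_params(c);print(c,p['fx'],p['cx'],p['cy'],(-np.array(p['R']).T@np.array(p['t'])).round())
    for l in("mill","collar_rim","notch","half_mark","lid_ridge","speed_cap","mid_tick","spray_pump","scoop","clay_pot"):
        print(l,[(np.round(d['bbox']).tolist(),round(d['confidence'],2)) for d in bot.find_in(c,l)][:2])
o=bot.get_obs();print(o)
E
```

```text
pics
side 442.46802456098277 248.7003743240918 184.703337219488 [ 232. 1103.  838.]
mill [([219.0, 246.0, 97.0, 66.0], 0.62)]
collar_rim [([215.0, 248.0, 90.0, 62.0], 0.77), ([275.0, 181.0, 27.0, 21.0], 0.56)]
notch [([217.0, 244.0, 94.0, 67.0], 0.78)]
half_mark [([218.0, 248.0, 91.0, 60.0], 0.72), ([200.0, 206.0, 67.0, 24.0], 0.45)]
lid_ridge [([276.0, 182.0, 28.0, 23.0], 0.56), ([201.0, 207.0, 67.0, 22.0], 0.5)]
speed_cap [([252.0, 233.0, 7.0, 11.0], 0.62)]
mid_tick [([214.0, 248.0, 91.0, 59.0], 0.72)]
spray_pump [([275.0, 135.0, 22.0, 46.0], 0.56), ([219.0, 247.0, 94.0, 61.0], 0.56)]
scoop [([200.0, 207.0, 72.0, 25.0], 0.55), ([193.0, 318.0, 54.0, 39.0], 0.16)]
clay_pot [([190.0, 298.0, 54.0, 58.0], 0.91)]
top 449.70322517823644 256.3086473868629 188.09094929135549 [ 442.    2. 1692.]
mill [([194.0, 192.0, 58.0, 71.0], 0.66)]
collar_rim [([193.0, 194.0, 56.0, 78.0], 0.84)]
notch [([192.0, 194.0, 53.0, 70.0], 0.56)]
half_mark [([193.0, 192.0, 56.0, 71.0], 0.78)]
lid_ridge [([307.0, 204.0, 22.0, 27.0], 0.87)]
speed_cap []
mid_tick [([193.0, 191.0, 50.0, 68.0], 0.74), ([306.0, 205.0,
[... 168 characters left out ...]
.1, 'joint_positions': array([-1.39798243e+00,  3.42027401e-01,  1.52411188e+00, -8.78328064e-06,
        1.27536096e+00, -1.45982990e-01]), 'dq': array([-9.10730490e-05, -1.15129286e-03, -1.29108610e-04, -2.07620568e-04,
        7.63423265e-04,  4.88507457e-04]), 'tau': array([ 1.14241269e-03, -4.31138527e+01, -2.44475806e+01,  7.17805861e-02,
        4.82898171e-02, -2.85463983e-05]), 'tool_pos': array([ 164.57922028, -498.56326969,  226.72212026]), 'tcp_rot': array([3.14150245e+00, 2.17558890e-05, 3.18799446e-01]), 'contact_force': array([-0.41637584, -1.1189428 ,  0.36058816]), 'moment': array([ 0.00141023, -0.02183816,  0.00702727]), 'finger_force': 0.0, 'grip_width': 92.00975643642617}
```

```bash
python3 - <<'E'
import cv2,numpy as np
a=cv2.imread("pics/s1.png");b=cv2.imread("pics/t1.png")
A=cv2.resize(a[130:340,150:350],None,fx=2,fy=2,interpolation=2)
B=cv2.resize(b[110:270,100:400],None,fx=2.6,fy=2.6,interpolation=2)
cv2.imwrite("pics/t1c.png",B[:, :800]);cv2.imwrite("pics/s1c.png",A)
from plant import bot
p=bot.camera_params("top");print(np.round(p['R'],3))
def gp(c,u,v,z):
    p=bot.camera_params(c);R=np.array(p['R']);t=np.array(p['t']);C=-R.T@t
    d=R.T@np.array([(u-p['cx'])/p['fx'],(v-p['cy'])/p['fy'],1]);return C+d*(z-C[2])/d[2]
print("mill",gp("top",193,193,70),"lid",gp("top",307,204,30),"pump",gp("top",371,185,90),"scoop",gp("top",249,152,20),"pot",gp("top",130,193,80))
p=bot.camera_params("wrist");print(p['fx'],p['cx'],p['cy'],np.round(p['R'],3),-np.array(p['R']).T@p['t'])
E
```

```text
[[-0.024 -1.     0.009]
 [-0.995  0.023 -0.093]
 [ 0.093 -0.011 -0.996]]
mill [580.90484498 213.83959957  70.        ] lid [ 533.60446908 -202.08361974   30.        ] pump [ 593.10699241 -426.88775316   90.        ] scoop [735.03045276   8.28925483  20.        ] pot [585.3207551  438.26575649  80.        ]
332.1724371841028 254.1635236078952 187.81123623278543 [[ 0.314 -0.949  0.001]
 [-0.915 -0.302  0.266]
 [-0.253 -0.084 -0.964]] [ 233.11410263 -475.78187522  385.22700099]
```

View pics/t1c.png

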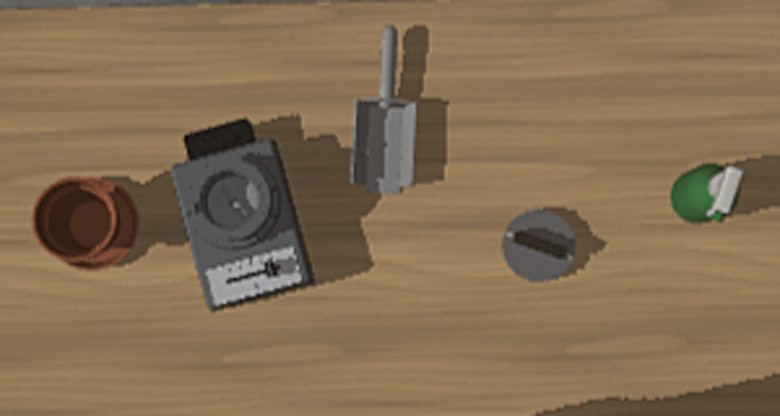

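View pics/s1c.png

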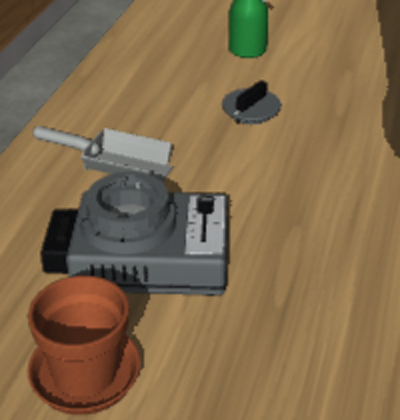

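Emit:
jog_arm --pt "0.034 -0.03 -0.002" --pt "0.034 -0.03 -0.002" --pt "0.034 -0.03 -0.002" --pt "0.034 -0.03 -0.002" --pt "0.034 -0.03 -0.002" --pt "0.034 -0.03 -0.002" --pt "0.034 -0.03 -0.002" --pt "0.034 -0.03 -0.002" --pt "0.034 -0.03 -0.002" --twist '[0,0,0,0,0,0,0,0,0]'

```text
time: 2.22
tool_pos: [371.2, -145.0, 245.0]
tcp_rot: [3.141, -0.0, 0.319]
contact_force: [-0.4, -0.3, 0.4]
grip_width: 91.7
finger_force: 0.0
```

Emit:
jog_arm --pt "0.034 -0.03 -0.002" --pt "0.034 -0.03 -0.002" --pt "0.034 -0.03 -0.002" --pt "0.034 -0.03 -0.002" --pt "0.034 -0.03 -0.002" --pt "0.034 -0.03 -0.002" --pt "0.034 -0.03 -0.002" --pt "0.034 -0.03 -0.002" --pt "0.034 -0.03 -0.002" --pt "0 0 0" --twist '[0,0,0,0,0,0,0,0,0,0]'

```text
time: 3.48
tool_pos: [577.0, 208.5, 261.7]
tcp_rot: [-3.141, 0.0, 0.322]
contact_force: [-0.6, -0.8, -0.9]
grip_width: 91.6
finger_force: 0.0
```

```bash
cat >h.py <<'E'
from plant import bot
import cv2,numpy as np
def gp(p,u,v,z):
    R=np.array(p['R']);C=-R.T@np.array(p['t'])
    d=R.T@np.array([(u-p['cx'])/p['fx'],(v-p['cy'])/p['fy'],1]);return C+d*(z-C[2])/d[2]
def px(p,X):
    q=np.array(p['R'])@np.array(X)+np.array(p['t']);return np.array([p['fx']*q[0]/q[2]+p['cx'],p['fy']*q[1]/q[2]+p['cy']])
def go(x,y,z,yaw=None):
    o=bot.get_obs();P=o['tool_pos'];w=o['tcp_rot'][2];d=np.array([x,y,z])-P;c,s=np.cos(w),np.sin(w)
    print("at",P.round(1),o['tcp_rot'].round(4),"F",o['contact_force'].round(1),"t",o['time'],"| tool mm",np.round([c*d[0]+s*d[1],s*d[0]-c*d[1],-d[2]],1),"twist",None if yaw is None else round(np.degrees(w-yaw),1))
E
python3 - <<'E'
from h import *
import pickle
p=bot.camera_params("wrist");im=bot.capture("wrist");cv2.imwrite("pics/w1.png",im);pickle.dump(p,open("w1.pkl","wb"))
for l in("collar_rim","notch","half_mark","speed_cap","mid_tick"):
    print(l,[(np.round(d['bbox'],1).tolist(),round(d['confidence'],2)) for d in bot.find_in("wrist",l)][:3])
go(0,0,0)
cv2.imwrite("pics/w1b.png",cv2.resize(im,(800,600),interpolation=2))
E
```

```text
collar_rim []
notch [([251.0, 136.7, 150.6, 237.6], 0.96)]
half_mark [([251.8, 135.5, 150.7, 233.7], 0.85)]
speed_cap [([262.0, 237.8, 8.2, 25.8], 0.7)]
mid_tick [([248.4, 137.8, 148.1, 236.4], 0.93)]
at [576.3 205.  263. ] [ 3.1413e+00 -2.0000e-04  3.1750e-01] F [0.4 1.  0.9] t 3.775 | tool mm [-611.5   14.8  263. ] twist None
```

View pics/w1b.png

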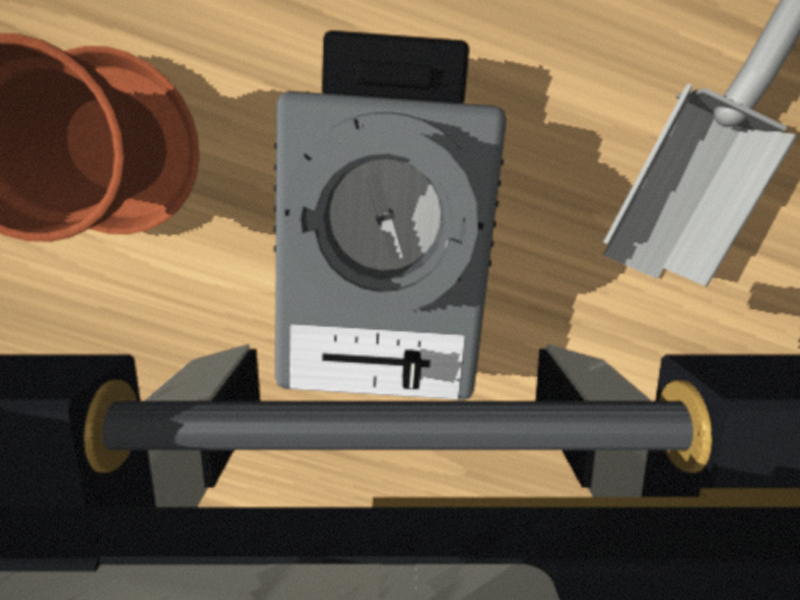

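```bash
python3 - <<'E'
from h import *
import pickle
from scipy.optimize import least_squares
p=pickle.load(open("w1.pkl","rb"));g=cv2.cvtColor(cv2.imread("pics/w1.png"),6).astype(float)
def ref(u,v,r=4):
    u*=.64;v*=.64
    for _ in range(3):
        a,b=int(round(u)),int(round(v));w=g[b-r:b+r+1,a-r:a+r+1];k=np.clip(np.median(w)-15-w,0,None)
        yy,xx=np.mgrid[b-r:b+r+1,a-r:a+r+1];
        if k.sum()==0:break
        u,v=(k*xx).sum()/k.sum(),(k*yy).sum()/k.sum()
    return u,v
pol=lambda a,r=59,z=88:(30+r*np.cos(np.radians(a)),r*np.sin(np.radians(a)),z)
D=[((288,212),pol(90)),((307,157),pol(55)),((356,124),pol(20)),((480,225),pol(-90)),((460,282),pol(-125))]
U=np.array([ref(*d[0]) for d in D]);M=np.array([d[1] for d in D])
def W(q,M):
    c,s=np.cos(q[2]),np.sin(q[2]);M=np.atleast_2d(M);return np.c_[q[0]+c*M[:,0]-s*M[:,1],q[1]+s*M[:,0]+c*M[:,1],M[:,2]]
f=lambda q:np.array([px(p,X) for X in W(q,M)]).ravel()-U.ravel()
r=least_squares(f,[581,214,.3],loss="soft_l1");print(r.x,f(r.x).reshape(-1,2).round(2),U.round(1))
q=r.x
def inv(X):
    d=X[:2]-q[:2];c,s=np.cos(q[2]),np.sin(q[2]);return np.round([c*d[0]+s*d[1],-s*d[0]+c*d[1]],1)
for n,u,v,z in(("tickU",377,338,70.5),("tickL",375,381,70.5),("slotL",323,357,70),("slotR",430,363,70),("capTopC",411,355,94),("panelL",290,325,70),("panelR",464,335,70)):print(n,inv(gp(p,u*.64,v*.64,z)))
im=cv2.imread("pics/w1.png")
for X in [*W(q,M),*W(q,[(30,44,116),(30,-44,116),(-74,0,71)])]:
    cv2.circle(im,tuple(int(round(x*16)) for x in px(p,X)),16,(0,0,255),-1,8,4)
for R in(40,55):
    pts=np.array([px(p,X) for X in W(q,[pol(a,R,116) for a in range(0,360,5)])]);cv2.polylines(im,[np.round(pts*16).astype(int)],True,(0,255,0),1,8,4)
cv2.imwrite("pics/w1o.png",cv2.resize(im[50:260,165:325],None,fx=2.8,fy=2.8,interpolation=cv2.INTER_CUBIC))
E
```

```text
[5.74023812e+02 2.19012477e+02 2.50265160e-01] [[ 2.65 -0.36]
 [ 1.33  0.7 ]
 [ 0.12  0.98]
 [-3.15 -0.34]
 [-3.87 -2.6 ]] [[183.3 135.6]
 [196.3 100.2]
 [227.7  78.8]
 [307.2 144.1]
 [293.9 178.5]]
tickU [-58.1  -0.9]
tickL [-91.6  -1.5]
slotL [-75.7  37.3]
slotR [-74.8 -40.5]
capTopC [-59.8 -24.8]
panelL [-52.9  61.5]
panelR [-51.5 -62.8]
```

View pics/w1o.png

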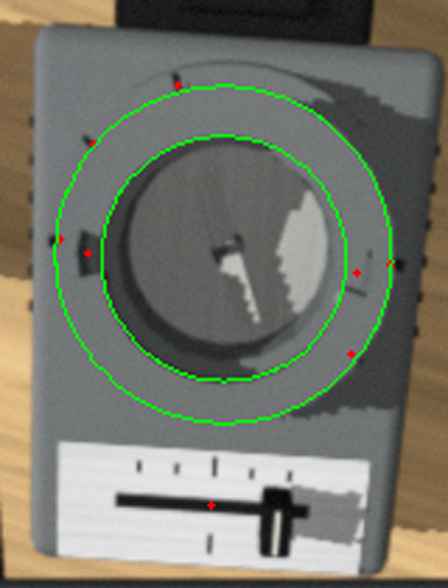

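```bash
python3 - <<'E'
from h import *
import pickle
from scipy.optimize import least_squares
p=pickle.load(open("w1.pkl","rb"))
U=np.array([[183.3,135.6],[196.3,100.2],[227.7,78.8],[307.2,144.1]]);A=np.radians([90,55,20,-90])
def W(q,M):
    c,s=np.cos(q[2]),np.sin(q[2]);M=np.atleast_2d(M);return np.c_[q[0]+c*M[:,0]-s*M[:,1],q[1]+s*M[:,0]+c*M[:,1],M[:,2]]
def f(q):
    M=np.c_[30+q[3]*np.cos(A),q[3]*np.sin(A),88+0*A];return (np.array([px(p,X) for X in W(q,M)])-U).ravel()
r=least_squares(f,[581,214,.3,60]);q=r.x;print(q,r.fun.reshape(-1,2).round(2))
print("collar",W(q,[[30,0,116]]),"cap axis",W(q,[(-74,0,94)]))
def inv(X):
    d=X[:2]-q[:2];c,s=np.cos(q[2]),np.sin(q[2]);return np.round([c*d[0]+s*d[1],-s*d[0]+c*d[1]],1)
cr=lambda u,v:(165+u/2.8,50+v/2.8)
for n,u,v,z in(("tickU",214,467,70.5),("tickL",210,543,70.5),("slotL",117,498,70),("slotR",308,512,70),("capTop",277,533,94),("tk1",139,466,70.5),("tk5",290,477,70.5)):print(n,inv(gp(p,*cr(u,v),z)))
go(*(W(q,[(-74,-25,140)])[0]),q[2])
E
```

```text
[5.73482915e+02 2.18274155e+02 2.52530212e-01 6.14124805e+01] [[ 0.77  0.34]
 [-0.23  0.01]
 [-0.22 -0.76]
 [-0.3   0.45]]
collar [[602.53141507 225.76979671 116.        ]] cap axis [[501.82994807 199.78490602  94.        ]]
tickU [-57.9  -0.3]
tickL [-91.   -0.7]
slotL [-74.1  38. ]
slotR [-74.8 -39.5]
capTop [-74.1 -26.2]
tk1 [-59.6  29.6]
tk5 [-60. -31.]
at [576.3 205.  263. ] [ 3.1413e+00 -2.0000e-04  3.1750e-01] F [0.4 1.  0.9] t 3.775 | tool mm [-74.    6.7 123. ] twist 3.7
```

Emit:
jog_arm --pt "-0.025 0.002 0.04" --pt "-0.025 0.003 0.04" --pt "-0.024 0.003 0.043" --pt "0 0 0" --pt "0 0 0" --twist '[0,0,0,3.7,0]' --jaw 0.045

```text
time: 4.4
tool_pos: [508.7, 174.6, 140.1]
tcp_rot: [3.141, -0.001, 0.254]
contact_force: [0.1, 0.2, 0.9]
grip_width: 47.2
finger_force: 0.0
```

```bash
python3 - <<'E'
from h import *
c,s=np.cos(.2525),np.sin(.2525)
go(573.5-74*c+26*s,218.3-74*s-26*c,75,.2525)
E
```

```text
at [508.7 174.6 140.1] [ 3.1414e+00 -5.0000e-04  2.5360e-01] F [0.1 0.2 0.9] t 4.4 | tool mm [-0.3 -0.2 65.1] twist 0.1
```

Emit:
jog_arm --pt "0 0 0.03" --pt "0 0 0.025" --pt "0 0 0.009" --pt "0 0 0" --twist '[0,0,0,0]'

```text
time: 4.9
tool_pos: [509.1, 175.2, 76.0]
tcp_rot: [3.141, -0.0, 0.255]
contact_force: [-0.8, 0.3, 0.6]
grip_width: 44.9
finger_force: 0.0
```

Emit:
jog_arm --pt "0 0 0" --pt "0 0 0" --pt "0 0 0" --pt "0 0 0" --pt "0 0 0" --twist '[0,0,0,0,0]' --jaw 0.005

```text
time: 5.52
tool_pos: [508.9, 175.3, 76.0]
tcp_rot: [3.142, -0.0, 0.254]
contact_force: [-0.9, -0.4, 2.2]
grip_width: 11.5
finger_force: 30.0
```

Emit:
jog_arm --pt "0 -0.007 0" --pt "0 -0.009 0" --pt "0 -0.0093 0" --pt "0 0 0" --pt "0 0 0" --twist '[0,0,0,0,0]'

```text
time: 6.15
tool_pos: [502.3, 200.8, 76.0]
tcp_rot: [-3.141, -0.001, 0.255]
contact_force: [-1.1, 1.3, 5.3]
grip_width: 11.5
finger_force: 30.0
```

Emit:
jog_arm --pt "0 0 0" --pt "0 0 0" --pt "0 0 -0.02" --pt "0 0 -0.06" --pt "0 0 -0.06" --pt "0 0 -0.04" --pt "0 0 0" --twist '[0,0,0,0,0,0,0]' --jaw 0.04

```text
time: 7.02
tool_pos: [503.7, 200.2, 258.9]
tcp_rot: [3.141, -0.007, 0.254]
contact_force: [0.4, 0.0, -0.6]
grip_width: 39.9
finger_force: 0.0
```

```bash
python3 - <<'E'
from h import *
p=bot.camera_params("wrist");im=bot.capture("wrist");cv2.imwrite("pics/w2.png",im)
go(533,-202,230,-0.38)
q=(573.5,218.3,.2525);c,s=np.cos(q[2]),np.sin(q[2])
W=lambda a,b,z:np.array([q[0]+c*a-s*b,q[1]+s*a+c*b,z])
u,v=px(p,W(-74,0,80));print(u,v)
for X in (W(-63,0,94),W(-85,0,94),W(-58,0,71),W(-91,0,71)):print(px(p,X).round(1))
print([(np.round(d['bbox'],1).tolist(),round(d['confidence'],2)) for d in bot.find_in("wrist","speed_cap")][:3])
a,b=int(u),int(v);a0,b0=max(a-60,0),max(b-50,0);print(a0,b0)
cv2.imwrite("pics/w2c.png",cv2.resize(im[b0:b0+100,a0:a0+120],None,fx=5,fy=5,interpolation=2))
E
```

```text
at [502.7 199.9 256.5] [ 3.1415e+00 -2.2000e-03  2.5430e-01] F [-1.3 -0.3 -0.7] t 7.075 | tool mm [-71.7 396.6  26.5] twist 36.3
253.86368258403743 171.31430880010458
[253.9 163.4]
[253.8 184.9]
[253.9 154.6]
[253.8 185. ]
[([253.6, 171.7, 8.6, 22.4], 0.54), ([253.0, 98.5, 157.8, 190.7], 0.4)]
193 121
```

View pics/w2c.png

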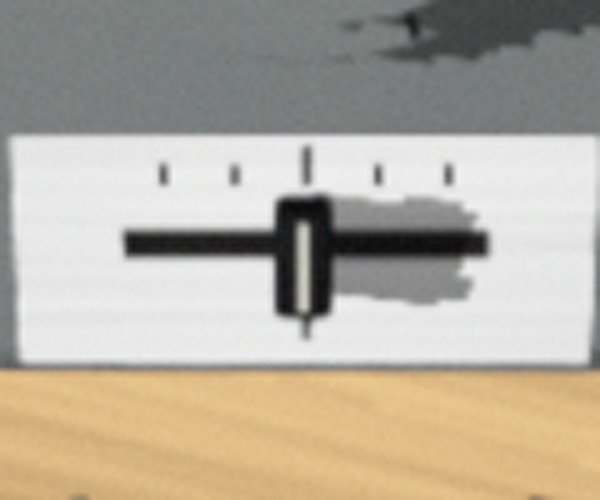

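Emit:
jog_arm --pt "-0.008 0.044 0.003" --pt "-0.008 0.044 0.003" --pt "-0.008 0.044 0.003" --pt "-0.008 0.044 0.003" --pt "-0.008 0.044 0.003" --pt "-0.008 0.044 0.003" --pt "-0.008 0.044 0.003" --pt "-0.008 0.044 0.003" --pt "-0.008 0.044 0.003" --twist '[0,0,0,0,0,0,0,0,0]'

```text
time: 8.25
tool_pos: [531.4, -202.7, 226.3]
tcp_rot: [-3.139, 0.003, 0.254]
contact_force: [0.7, 0.3, -0.5]
grip_width: 40.2
finger_force: 0.0
```

Emit:
jog_arm --pt "0 0 0" --pt "0 0 0" --pt "0 0 0" --pt "0 0 0" --pt "0 0 0" --pt "0 0 0" --pt "0 0 0" --pt "0 0 0" --twist '[-9,-9,-9,-9,-9,-8.6,0,0]'

```text
time: 9.25
tool_pos: [531.9, -201.4, 227.6]
tcp_rot: [-3.14, -0.0, 1.187]
contact_force: [-0.6, 0.5, 0.6]
grip_width: 40.2
finger_force: 0.0
```

```bash
python3 - <<'E'
from h import *
import pickle
p=bot.camera_params("wrist");im=bot.capture("wrist");cv2.imwrite("pics/w3.png",im);pickle.dump(p,open("w3.pkl","wb"))
go(533,-202,230,1.19)
d=bot.masks_of("wrist","lid_ridge")
print([(np.round(x['bbox'],1).tolist(),round(x['confidence'],2)) for x in d][:3])
if d: 
    print(gp(p,*d[0]['bbox'][:2],37))
cv2.imwrite("pics/w3b.png",im)
E
```

```text
at [ 532.  -201.5  227.9] [-3.1401e+00 -1.0000e-04  1.1873e+00] F [-0.5 -1.2  0.9] t 9.3 | tool mm [-0.1  1.1 -2.1] twist -0.2
[([255.8, 160.6, 89.0, 91.3], 0.96)]
[ 535.80486738 -196.99929448   37.        ]
```

View pics/w3b.png

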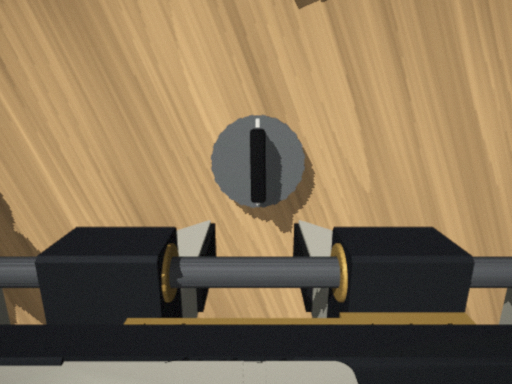

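```bash
python3 - <<'E'
from h import *
import pickle
p=pickle.load(open("w3.pkl","rb"));im=cv2.imread("pics/w3.png")
d=bot.masks_of("wrist","lid_ridge")[0];m=d['pixels']
c=max(cv2.findContours(m.astype(np.uint8),0,1)[0],key=len)[:,0]
W=np.array([gp(p,u,v,23)[:2] for u,v in c])
# circle robust fit
from scipy.optimize import least_squares
r=least_squares(lambda q:np.hypot(*(W-q[:2]).T)-q[2],[535,-198,52],loss="soft_l1");print("flange",r.x,np.abs(r.fun).mean())
g=im.max(2);k=(g<45).astype(np.uint8);k[:115]=0;k[215:]=0;k[:,:235]=0;k[:,280:]=0
n,l,s,_=cv2.connectedComponentsWithStats(k);i=1+s[1:,4].argmax();ys,xs=np.where(l==i)
rc=cv2.minAreaRect(np.c_[xs,ys].astype(np.float32));print(rc,s[i])
B=cv2.boxPoints(rc);Q=np.array([gp(p,u,v,51)[:2] for u,v in B]);print(Q.round(1),"ridge-top C",Q.mean(0))
e=Q[np.argsort(Q[:,1])];dv=e[2:].mean(0)-e[:2].mean(0);print("len",np.hypot(*dv),"angle",np.arctan2(dv[1],dv[0]))
E
```

```text
flange [ 535.96458688 -201.84547109   51.75150639] 0.4158565428459144
((257.9636535644531, 165.50067138671875), (73.16972351074219, 15.215666770935059), 88.9583740234375) [ 250  129   17   74 1103]
[[ 543.  -162.6]
 [ 557.2 -168. ]
 [ 530.4 -239.9]
 [ 515.4 -234.1]] ridge-top C [ 536.5054878  -201.15054501]
len 76.65657608655809 angle 1.2081991071371494
```

```bash
python3 - <<'E'
from h import *
go(536.2,-201.5,27,1.205)
E
```

```text
at [ 532.2 -201.6  228.4] [-3.1411 -0.      1.1882] F [0.5 0.8 0.7] t 9.4 | tool mm [  1.6   3.7 201.4] twist -1.0
```

Emit:
jog_arm --pt "0.0016 0.0039 0.04" --pt "0 0 0.05" --pt "0 0 0.05" --pt "0 0 0.035" --pt "0 0 0.019" --pt "0 0 0.006" --pt "0 0 0" --twist '[-1.0,0,0,0,0,0,0]'

```text
time: 10.28
tool_pos: [536.7, -201.7, 29.0]
tcp_rot: [3.141, 0.0, 1.207]
contact_force: [-0.6, -0.6, 1.1]
grip_width: 39.9
finger_force: 0.0
```

Emit:
jog_arm --pt "0 0 0" --pt "0 0 0" --pt "0 0 0" --pt "0 0 0" --pt "0 0 0" --twist '[0,0,0,0,0]' --jaw 0.005

```text
time: 10.9
tool_pos: [536.5, -201.7, 29.3]
tcp_rot: [3.141, 0.0, 1.207]
contact_force: [-1.8, -0.1, 6.5]
grip_width: 16.0
finger_force: 30.0
```

Emit:
jog_arm --pt "0 0 -0.02" --pt "0 0 -0.045" --pt "0 0 -0.06" --pt "0 0 -0.04" --pt "0 0 -0.01" --pt "0 0 0" --twist '[0,0,0,0,0,0]'

```text
time: 11.65
tool_pos: [536.2, -201.4, 202.8]
tcp_rot: [-3.141, -0.0, 1.207]
contact_force: [0.3, 0.8, -1.6]
grip_width: 15.4
finger_force: 30.0
```

Emit:
jog_arm --pt "0.025 -0.005 0" --pt "0.045 -0.01 0" --pt "0.05 -0.011 0" --pt "0.05 -0.011 0" --pt "0.05 -0.011 0" --pt "0.05 -0.011 0" --pt "0.05 -0.011 0" --pt "0.05 -0.01 0" --pt "0.035 -0.007 0" --pt "0.018 -0.004 0" --twist '[0,0,0,0,0,0,0,0,0,0]'

```text
time: 12.9
tool_pos: [600.8, 227.7, 200.5]
tcp_rot: [-3.138, 0.003, 1.209]
contact_force: [-0.4, -0.2, -1.9]
grip_width: 15.9
finger_force: 30.0
```

Emit:
jog_arm --pt "0 0 0" --pt "0 0 0" --pt "0 0 0" --pt "0 0 0" --pt "0 0 0" --pt "0 0 0" --pt "0 0 0" --twist '[-6,-8,-8,-8,-5.3,0,0]'

```text
time: 13.78
tool_pos: [601.7, 225.6, 202.9]
tcp_rot: [-3.14, 0.0, 1.821]
contact_force: [-0.0, -0.4, -2.3]
grip_width: 15.5
finger_force: 30.0
```

```bash
python3 - <<'E'
from h import *
import pickle
p=bot.camera_params("wrist");im=bot.capture("wrist");cv2.imwrite("pics/w4.png",im);pickle.dump(p,open("w4.pkl","wb"))
go(602.5,225.8,160,.2525+np.pi/2);print(bot.get_obs()['grip_width'])
cv2.imwrite("pics/w4b.png",cv2.resize(im,(800,600),interpolation=2))
w2=cv2.imread("pics/w2.png");cv2.imwrite("pics/w2d.png",cv2.resize(w2[20:180,160:350],None,fx=4,fy=3.7,interpolation=2))
E
```

```text
at [601.8 225.7 203.1] [-3.1405e+00  2.0000e-04  1.8213e+00] F [-0.1  0.3 -0.4] t 13.825 | tool mm [-0.1  0.8 43.1] twist -0.1
15.975631964219017
```

View pics/w4b.png

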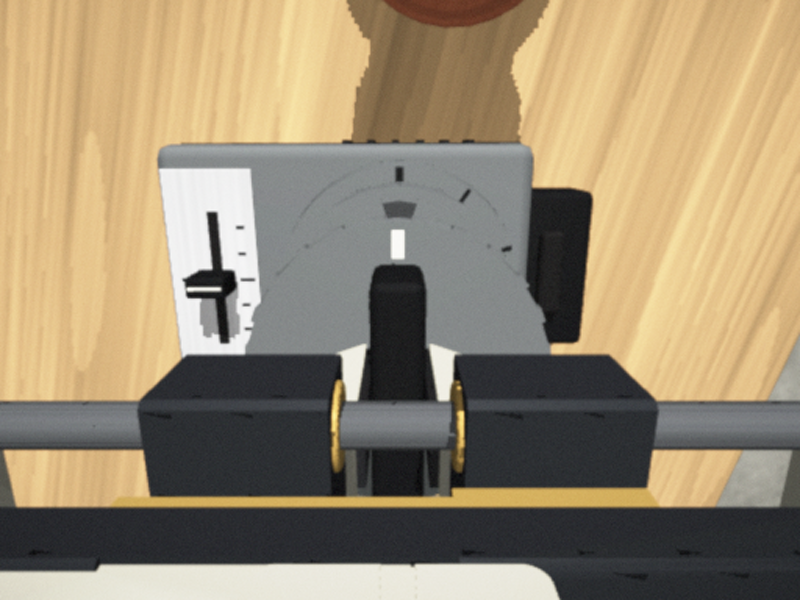

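```bash
python3 - <<'E'
from h import *
import pickle
from scipy.optimize import least_squares
p1=pickle.load(open("w1.pkl","rb"));p4=pickle.load(open("w4.pkl","rb"))
im=cv2.imread("pics/w4.png").astype(float).max(2)
def ref(u,v,r=5):
    u*=.64;v*=.64
    a,b=int(round(u)),int(round(v));w=im[b-r:b+r+1,a-r:a+r+1];k=np.clip(np.median(w)-20-w,0,None)
    yy,xx=np.mgrid[b-r:b+r+1,a-r:a+r+1];return (k*xx).sum()/k.sum(),(k*yy).sum()/k.sum()
U1=np.array([[183.3,135.6],[196.3,100.2],[227.7,78.8],[307.2,144.1]]);A1=np.radians([90,55,20,-90])
U4=np.array([ref(399,174),ref(464,195),ref(506,248)]);A4=np.radians([90,55,20])
N4=np.array([[399.5,209]])*.64
def f(q,sep=0):
    o=[]
    for p,U,A in((p1,U1,A1),(p4,U4,A4)):
        a=A+q[2];X=np.c_[q[0]+q[3]*np.cos(a),q[1]+q[3]*np.sin(a),88+0*a]
        o.append((np.array([px(p,x) for x in X])-U).ravel())
    return np.concatenate(o)
r=least_squares(f,[602,226,.25,60],loss="soft_l1");print("axis",r.x,f(r.x).reshape(-1,2).round(2),U4.round(1))
r4=least_squares(lambda q:f(q)[8:],r.x);print("w4 only",r4.x)
q=r.x
X=gp(p4,*N4[0],116);print("notch radius,angle",np.hypot(*(X[:2]-q[:2])),np.arctan2(*(X[:2]-q[:2])[::-1])-q[2])
# lid white line: flange top z = TCP-6
o=bot.get_obs();z=o['tool_pos'][2]-6
for v in(230,258):
    X=gp(p4,397.7*.64,v*.64,z)[:2]-o['tool_pos'][:2];w=o['tcp_rot'][2];print("line in tool",np.cos(w)*X[0]+np.sin(w)*X[1],np.sin(w)*X[0]-np.cos(w)*X[1])
go(q[0],q[1],150,q[2]+np.pi/2)
E
```

```text
axis [6.03026448e+02 2.25455585e+02 2.55787630e-01 6.08592444e+01] [[ 1.76  0.21]
 [ 0.56  0.15]
 [ 0.22 -0.52]
 [-0.36 -0.16]
 [-0.43 -0.83]
 [ 0.6  -0.86]
 [-0.4   0.34]] [[255.1 111.2]
 [297.2 124.9]
 [323.9 158.9]]
w4 only [6.03934495e+02 2.25449987e+02 2.67190494e-01 6.02202817e+01]
notch radius,angle 45.29014840090316 1.556664302015426
line in tool 47.02741018746295 0.7515317710694891
line in tool 37.96825865438629 0.754352122722338
at [601.8 225.7 203.1] [-3.1405e+00  2.0000e-04  1.8213e+00] F [-0.1  0.3 -0.4] t 13.825 | tool mm [-0.5  1.2 53.1] twist -0.3
```

Emit:
jog_arm --pt "0 0.0007 0.02" --pt "0 0 0.025" --pt "0 0 0.009" --pt "0 0 0" --twist '[-0.2,0,0,0]'

```text
time: 14.32
tool_pos: [602.4, 226.2, 149.3]
tcp_rot: [-3.141, 0.0, 1.826]
contact_force: [0.5, 0.4, -1.8]
grip_width: 15.5
finger_force: 30.0
```

Emit:
jog_arm --pt "0 0 0.002" --pt "0 0 0.002" --pt "0 0 0.002" --pt "0 0 0.001" --pt "0 0 0" --twist '[0,0,0,0,0]'

```text
time: 14.95
tool_pos: [602.5, 226.3, 142.6]
tcp_rot: [-3.141, 0.0, 1.827]
contact_force: [1.6, -1.2, -1.8]
grip_width: 15.8
finger_force: 30.0
```

Emit:
jog_arm --pt "0 0 0.001" --pt "0 0 0.001" --pt "0 0 0.001" --pt "0 0 0.001" --pt "0 0 0" --twist '[0,0,0,0,0]'

```text
time: 15.58
tool_pos: [602.5, 226.2, 138.6]
tcp_rot: [-3.141, 0.0, 1.827]
contact_force: [0.3, -0.2, -2.0]
grip_width: 15.7
finger_force: 30.0
```

Emit:
jog_arm --pt "0 0 0.002" --pt "0 0 0.002" --pt "0 0 0.002" --pt "0 0 0.002" --pt "0 0 0.0015" --pt "0 0 0" --twist '[0,0,0,0,0,0]'

```text
time: 16.32
tool_pos: [602.5, 226.3, 129.0]
tcp_rot: [-3.141, 0.0, 1.827]
contact_force: [-0.1, -0.7, -2.1]
grip_width: 16.2
finger_force: 30.0
```

Emit:
jog_arm --pt "0 0 0.0005" --pt "0 0 0.0005" --pt "0 0 0.0005" --pt "0 0 0.0005" --pt "0 0 0" --twist '[0,0,0,0,0]'

```text
time: 16.95
tool_pos: [602.6, 226.3, 128.3]
tcp_rot: [3.141, 0.0, 1.827]
contact_force: [-2.7, -0.8, 5.6]
grip_width: 15.9
finger_force: 30.0
```

Emit:
jog_arm --pt "0 0 0" --pt "0 0 0" --pt "0 0 0" --pt "0 0 0" --pt "0 0 0" --twist '[2,3,3,2,0]'

```text
time: 17.58
tool_pos: [603.0, 226.5, 128.3]
tcp_rot: [3.14, -0.0, 1.652]
contact_force: [-1.8, 0.3, 5.9]
grip_width: 15.7
finger_force: 30.0
```

```bash
python3 - <<'E'
from h import *
go(0,0,0);o=bot.get_obs();print(o['moment'].round(3))
E
```

```text
at [603.  226.5 128.3] [ 3.1397e+00 -2.0000e-04  1.6520e+00] F [-1.8  0.3  5.9] t 17.575 | tool mm [-176.8 -619.4  128.3] twist None
[-0.101  0.219  0.146]
```

Emit:
jog_arm --pt "0 0 0" --pt "0 0 0" --pt "0 0 0" --pt "0 0 0" --pt "0 0 0" --pt "0 0 0" --pt "0 0 0" --pt "0 0 0" --pt "0 0 0" --pt "0 0 0" --twist '[3,3,3,3,3,3,3,2,2,0]'

```text
time: 18.82
tool_pos: [602.8, 226.5, 128.3]
tcp_rot: [3.14, -0.001, 1.216]
contact_force: [-2.7, -0.2, 5.2]
grip_width: 15.7
finger_force: 30.0
```

```bash
python3 - <<'E'
from h import *
import pickle
p=bot.camera_params("wrist");im=bot.capture("wrist");pickle.dump(p,open("w5.pkl","wb"));cv2.imwrite("pics/w5.png",im)
go(0,0,0);o=bot.get_obs();print(o['moment'].round(3))
cv2.imwrite("pics/w5b.png",cv2.resize(im[60:260,100:400],None,fx=2.6,fy=2.6,interpolation=2))
E
```

```text
at [602.8 226.5 128.3] [ 3.1404e+00 -7.0000e-04  1.2161e+00] F [-1.7  0.1  6.5] t 18.875 | tool mm [-421.7 -486.6  128.3] twist None
[-0.032  0.336  0.19 ]
```

View pics/w5b.png

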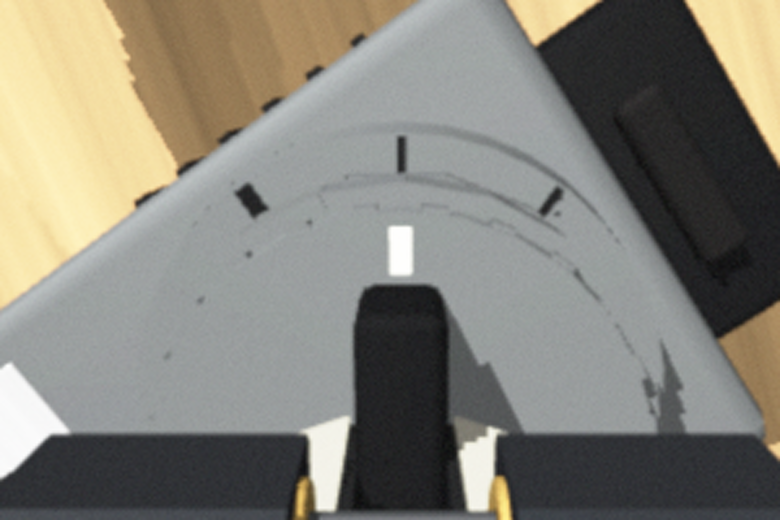

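```bash
python3 -c "
from plant import bot
print(bot.close_job())"
```

```text
the job is handed in; nothing more can be done
None
```

The job is handed in at about 19 s: the slider sits on the middle tick (within about 0.6 mm), and the lid is fully home and still gripped, held at the half mark (within about 0.01 rad by the wrist camera). The bystanders were not touched; the judge's verdict was not shown.

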